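# Refill the tilt-out bin with onion sets

### The arm

A 7-joint arm with a two-finger parallel gripper is mounted at the origin on the work surface. World frame = base frame: x ahead of the robot, y to its left, z up, the work surface at z = 0. Lengths are in mm, angles in rad, forces in N, time in s.
With the tool pointing down it reaches from about 425 to 1025 mm from the base axis. Payload 9.4 kg.
Tool frame: the origin (TCP) lies midway between the tips of the shut fingers; the grasp point (between the pads) lies 19 mm behind it; z points along the fingers, x is the direction in which the jaws open and shut, and the axes are right-handed (so a half turn about z gives the same grasp; the last joint's range is limited). The gripper opens to 93 mm and grips with 3 to 60 N. Pads are 15 mm wide; open, the fingers measure 128 mm over their backs; the gripper's body (75 mm by 188 mm) begins 65 mm behind the grasp point.
Start: joints at [1.188, 0.599, -0.003, 1.599, 0.002, 0.943, -0.08], TCP at [218.256, -691.367, 218.618] pointing down, gripper open.
Joint ranges: [-2.57, 2.57], [-0.35, 1.97], [-1.29, 1.29], [0.11, 2.56], [-1.05, 4.19], [0.11, 1.86], [-2.63, 2.63]. Speed limits (rad/s): [2.22, 2.22, 3.01, 3.01, 3.14, 3.14, 3.14].

### API

Orientations are given as a rotation vector (axis times angle).
In Python, from plant import * gives the robot as it stands.
- The arm moves only by the tool play_rows, never from a script. Its arguments are lists of equal length, an entry for each row: "jaw": the finger opening in mm, from 0 to 93; "translation": the shift along the tool's x, y, z in mm, a list of three; "yaw": the turn about the tool's z in rad. In form: {"jaw": [jaw, ...], "translation": [[x, y, z], ...], "yaw": [yaw, ...]}. A call has 1 to 5 rows; each row shifts and turns the commanded pose from where the row before left it, along the tool's axes as they then stand; what a row does not reach is not made up. A row lasts 1/10 s, in which the tool goes at most 50 mm and 8.59 degrees, less where a joint would pass 70% of its speed; a pose out of reach is approached as far as the arm can. A call with a gripper value outside its range is refused whole. The fingers move at their own pace and stop on an object; the grip force is fixed at half the most. Time passes only in rows, so rows that do not move let the fingers close. It gives the time, the measured TCP pose, the force and the opening at its end, in the units of the state.
- sense(): the state, without advancing time (a new reading comes with each control period).
- grab_frame(name): name is "side" or "top"; returns a dict with "color" (420x560x3 uint8, blue, green, red), "fov_y" (degrees; the focal length in pixels is half the picture's height over the tangent of half this angle, whatever the lens; pixels are square), "cx", "cy" (the principal point, pixels), "camera_from_world" (4x4, takes a point from world to camera coordinates). Camera axes: x right, y down, z forward; pixel columns grow to the right and rows downward; lengths in mm; the calibration is good to about 2 mm. A picture is of the moment at which its call begins. There is no depth.
- finish_job(): hands the job in, once; it reports no verdict.
Trained networks look in the newest picture that a camera, given by its name, has taken for a name from the list of things; names that differ only in an ending like _2 or _b are one class to them, and where a whole thing is asked for, a point or a joint stands for the part that bears it (a point fixed in the world has none). Each returns a list of dicts, best first, with "confidence" (0 to 1); they miss things now and then, are a little off and sometimes report something else, mostly with a low value. They report only what shows in the picture. A call takes as long as a camera call. They do not tell look-alikes from the thing itself.
- find_in(camera, thing): "box" ([left, top, right, bottom] in pixels, round what is visible of it).
- pinpoint(camera, thing): "uv" ([column, row] in pixels: a listed point, or the origin of a listed thing).
The state is a dict: "clock": time; "joints": joint angles; "dq": joint speeds; "effort": joint torques, N m; "position": TCP position; "tcp_rot": TCP orientation; "force": force on the tool from outside, world axes, zero at the start; "moment": the same for the moment, N m; "grip_width": finger opening in mm.
Only numpy, scipy, OpenCV 4.12 (cv2) and the standard library are available. Lean on these libraries where they do the work, as an engineer would, in place of code of your own. Each camera call takes 0.05 s, during which the arm holds its last target. There are 200 camera calls.

### The job

Pull the taller of the two tilt-out bins on the seeding bench open to its stop. Then pick up the small metal carrying tray by its handle, tip its three onion sets into the opened bin, and stand the empty tray upright on the bench again, leaving the bin open.

Things in the scene. Friction and masses are not known exactly. Their poses are not given: they have to be found in the camera images.
- bin (a joint): tilt of the taller, wider bin (black housing 200 wide, 192 high; grey front 190 wide, 180 high; the bystander bin is 120 wide, 127 high). 0 = closed, 0.70 rad = fully open at its stop. The front tilts out towards the robot about its lower edge. Friction holds it where it is left; pulling takes about 2 to 4 N.
- bin_hinge (a point): fixed point on the hinge line: middle of the lower edge of the bin's front, 15 mm above the bench. Axes of the fixed housing: x into the housing, y along the hinge, z up. Mouth when fully open: from the tilted front's top edge (116 mm out in -x, 153 mm above the bench) to the housing roof's front edge (x = 0, 192 mm above the bench), y = -80 to 80 mm.
- bin_pull (a point): centre of the bin's round steel pull bar, 12 mm thick, 110 long in y, 98 free between its brackets. Axes turn with the bin. Closed: 50 mm out (-x) from bin_hinge and 210 above it, 42 out from the front's face and 30 above its top edge. Fully open: 174 out and 128 above bin_hinge. It swings about the hinge line and can turn between fingers pinching it.
- tray_bar (a point): centre of the aluminium tray's wooden handle bar: 14 thick in x, 16 high, 62 mm free in y between posts; 98 above the bench when standing. x along tray, z up. Tray 130 long, 62 wide, walls 35 high; no end walls, the last 25 mm of floor at each end ramps up 18 degrees. Both ends alike; a lengthwise tilt of 40 to 50 degrees empties it; the low corner is then about 115 below the bar. 0.2 kg.
- bulb0: onion set, a brown ball 22 mm across with a small tip, about 12 g, lying loose in the tray; origin at its centre
- bulb1: second onion set, the same
- bulb2: third onion set, the same
Not all that is in view belongs to the job. Leave any blue, orange or pink look-alike of the part that bears tray_bar alone.

How it is judged:
By the outcome, as a careful person would: the job done as asked, in the order asked, and still so for the second after the job is handed in, with the robot touching nothing.
It also fails if it takes over 72 s, if anything falls off the work surface, if the arm or the gripper's body presses on something with over 40 N, if the wrist force passes 120 N, or if a joint passes its speed limit or range.

## Working session

There is one attempt and no reset: what is moved stays moved. The work goes in short steps, Python scripts to look and compute and a tool call to move; the robot and the scene stay as the last step left them, time stands still between calls to the robot, and variables do not carry over. Pictures are saved under pics/ and viewed, about 8 in all and at most 12, crops included, and the job is handed in when it is done.

Besides the shell and the picture viewer there is one more tool, called as name(argument=value, ...) on one line, values as JSON. play_rows: Moves the arm, as the interface text tells. Its arguments: {"type":"object","properties":{"jaw":{"type":"array"},"translation":{"type":"array"},"yaw":{"type":"array"}},"required":["jaw","translation","yaw"]}

```bash
mkdir -p pics; cat > h.py <<'E'
from plant import *
import numpy as np, cv2
from scipy.spatial.transform import Rotation as R
def cam(f):
    H=f["color"].shape[0]; fl=H/2/np.tan(np.radians(f["fov_y"])/2)
    K=np.array([[fl,0,f["cx"]],[0,fl,f["cy"]],[0,0,1]]); return K,np.array(f["camera_from_world"])
def ray(f,uv):
    K,T=cam(f); d=T[:3,:3].T@np.linalg.inv(K)@[uv[0],uv[1],1]; return -T[:3,:3].T@T[:3,3], d/np.linalg.norm(d)
def onz(f,uv,z):
    o,d=ray(f,uv); return o+d*(z-o[2])/d[2]
def tri(rs):
    A=sum(np.eye(3)-np.outer(d,d) for o,d in rs); b=sum((np.eye(3)-np.outer(d,d))@o for o,d in rs); return np.linalg.solve(A,b)
def proj(f,p):
    K,T=cam(f); c=T[:3,:3]@p+T[:3,3]; u=K@c; return u[:2]/u[2]
E
python3 - <<'E'
from h import *
F={}
for n in("side","top"):
    f=grab_frame(n); F[n]=f; cv2.imwrite(f"pics/{n}0.png",f["color"]); print(n,f["fov_y"],ray(f,(f["cx"],f["cy"])))
    for t in("bin_hinge","bin_pull","tray_bar","bulb0"): print(t,[(np.round(q["uv"]).tolist(),round(q["confidence"],2)) for q in pinpoint(n,t)])
    for t in("bin","tray_bar"): print(t,[(np.round(q["box"]).tolist(),round(q["confidence"],2)) for q in find_in(n,t)])
np.save("F.npy",F,allow_pickle=True)
s=sense();print(s)
E
```

```text
side 45.397345650972035 (array([509.42743674, 777.58970838, 981.10054989]), array([ 0.10277835, -0.70715835, -0.69954534]))
bin_hinge [([246.0, 377.0], 0.85)]
bin_pull [([271.0, 323.0], 0.85)]
tray_bar [([192.0, 240.0], 0.97), ([342.0, 151.0], 0.72), ([346.0, 192.0], 0.67), ([336.0, 230.0], 0.65), ([271.0, 322.0], 0.54)]
bulb0 [([349.0, 212.0], 0.46)]
bin [([236.0, 292.0, 281.0, 420.0], 0.66)]
tray_bar [([317.0, 143.0, 362.0, 188.0], 0.9), ([306.0, 222.0, 362.0, 276.0], 0.76), ([316.0, 182.0, 374.0, 235.0], 0.62)]
top 50.676685276312824 (array([ 539.0312478 ,  -72.02035996, 1121.65289507]), array([ 0.09921643,  0.00984449, -0.99501718]))
bin_hinge [([145.0, 205.0], 0.92)]
bin_pull [([109.0, 223.0], 0.68)]
tray_bar [([291.0, 262.0], 0.92), ([256.0, 118.0], 0.89), ([356.0, 273.0], 0.87), ([433.0, 256.0], 0.82)]
bulb0 [([351.0, 258.0], 0.62), ([346.0, 273.0], 0.5), ([358.0, 272.0], 0.42)]
bin []
tray_bar [([397.0, 225.0, 450.0, 287.0], 0.97), ([329.0, 240.0, 380.0, 298.0], 0.93), ([234.0, 103.0, 284.0, 161.0], 0.64), ([264.0, 234.0, 316.0, 286.0], 0.58)]
{'clock': 0.7, 'joints': array([ 1.18831257,  0.59927794, -0.00246586,  1.59940009,  0.00181652,
        0.94290477, -0.0797784 ]), 'dq': array([-3.49644215e-05,  6.30853253e-04,  3.63264935e-05,  7.60587746e-04,
        3.94392629e-04, -1.62849388e-03,  1.14328449e-03]), 'effort': array([-5.88079674e-04, -7.64596009e+01,  1.49617888e+00, -2.52664143e+01,
       -5.23314136e-02,  1.02650863e-02,  4.57988301e-05]), 'position': array([ 218.22232347, -691.37883303,  218.63414909]), 'tcp_rot': array([ 2.53381019e+00, -1.85713415e+00, -4.92987343e-05]), 'force': array([-0.67228293,  0.19855632, -0.25815586]), 'moment': array([ 0.01788879, -0.00827676, -0.03713992]), 'grip_width': 93.30176575424848}
```

View pics/side0.png

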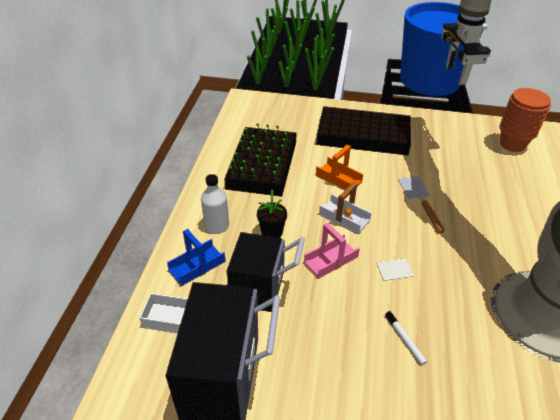

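View pics/top0.png

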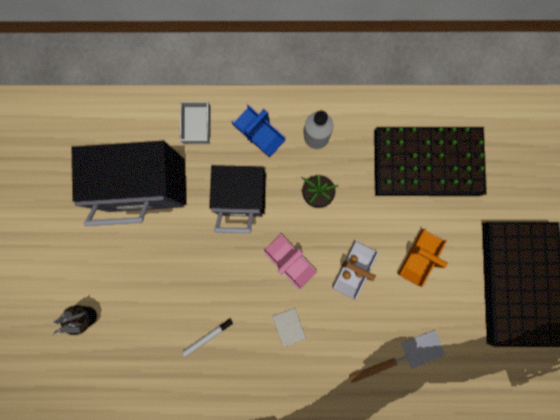

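Top view: the real tray is the metal one at top (355,270) / side (345,210). The look-alikes are orange at top (423,258), pink at (291,260) and blue at (258,131). The taller bin is at top (128,177), with its pull at (116,220); the bystander is at (237,190). I'll check the choice in a close crop.

```bash
python3 - <<'E'
from h import *
F=np.load("F.npy",allow_pickle=True).item()
def crop(n,x,y,w,h,k): return cv2.resize(F[n]["color"][y:y+h,x:x+w],None,fx=k,fy=k,interpolation=cv2.INTER_CUBIC)
a=crop("top",325,235,60,70,5);b=crop("top",65,135,130,95,3);c=crop("side",310,175,70,65,5);d=crop("side",165,270,130,150,2)
W=np.zeros((600,800,3),np.uint8)
for im,x,y in((a,0,0),(b,310,0),(c,0,0) if 0 else (c,0,0+0),(d,400,295)):
    if im is c: y=0
    if im is c: continue
    W[y:y+im.shape[0],x:x+im.shape[1]]=im[:600-y,:800-x]
c=cv2.resize(c,(264,245)); W[352:597,0:264]=c
cv2.imwrite("pics/crop.png",W)
t,s=F["top"],F["side"]
print("tray",tri([ray(t,(356,273)),ray(s,(346,192))]),onz(t,(356,273),98),onz(s,(346,192),98))
print("pull",tri([ray(t,(109,223)),ray(s,(271,323))]),onz(t,(109,223),225),onz(s,(271,323),225))
print("hinge",tri([ray(t,(145,205)),ray(s,(246,377))]),onz(t,(145,205),15))
# big housing roof front corners seen in top
E
```

```text
tray [ 498.06384694 -222.59984025  103.06877697] [ 494.55919004 -223.48664922   98.        ] [ 501.29617336 -228.07763214   98.        ]
pull [600.88377316 292.78740255 232.38933995] [598.71791775 295.57201447 225.        ] [604.48448391 287.99731518 225.        ]
hinge [657.28647786 291.31942617  18.83767551] [658.37117397 292.64720228  15.        ]
```

View pics/crop.png

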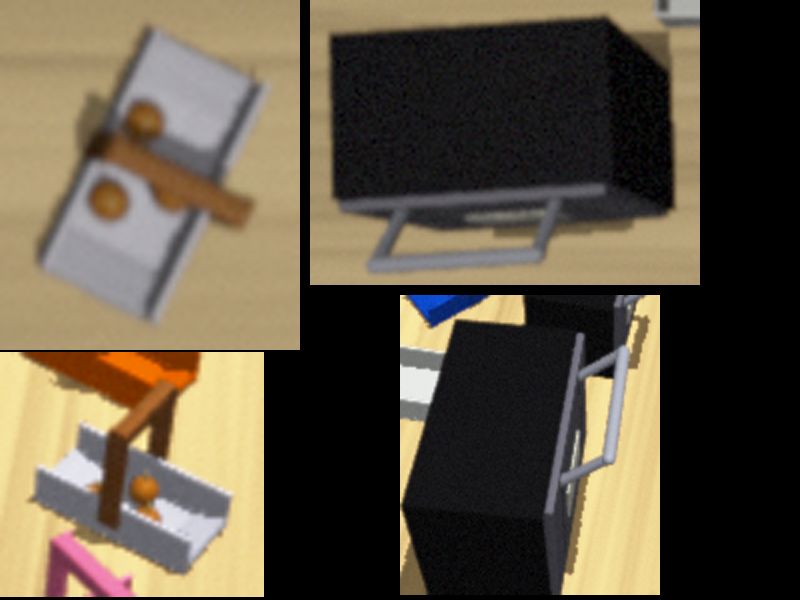

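The crops confirm the silver tray with its three brown bulbs. In the top view its bar runs (344,265)–(375,278). The pull bar of the tall bin runs (85,224)–(142,221). Next I compute the geometry.

```bash
python3 - <<'E'
from h import *
F=np.load("F.npy",allow_pickle=True).item(); t,s=F["top"],F["side"]
np.set_printoptions(precision=1,suppress=True)
def seg(n,a,b): d=b-a; print(n,a,b,"mid",(a+b)/2,"len",np.linalg.norm(d),"dir deg",np.degrees(np.arctan2(d[1],d[0])))
seg("pull tri",tri([ray(t,(85,223.7)),ray(s,(269.5,351.5))]),tri([ray(t,(142,220.7)),ray(s,(276.5,297.5))]))
seg("pull top",onz(t,(85,223.7),225),onz(t,(142,220.7),225))
seg("front edge",onz(t,(74.3,204),195),onz(t,(164,198.3),195))
seg("roof back",onz(t,(75,147),192),onz(t,(164,141.5),192))
seg("tray bar top",onz(t,(344.4,264.6),106),onz(t,(374.6,277.6),106))
seg("tray bar side",onz(s,(340.5,196.2),98),onz(s,(353.8,183.8),98))
# tray floor corners in top, z~8 (far-left, far right, near)
c=[onz(t,(325+x/5,235+y/5),z) for x,y,z in((150,30,8),(262,85,35),(155,322,8),(42,262,35))]
print(np.array(c))
R0=R.from_rotvec(sense()["tcp_rot"]).as_matrix(); print(R0)
E
```

```text
pull tri [596.7 344.1 225.8] [604.6 229.7 221.5] mid [600.6 286.9 223.7] len 114.77479750506282 dir deg -86.08036413067052
pull top [597.1 344.5 225. ] [603.6 228.4 225. ] mid [600.4 286.5 225. ] len 116.2611036129197 dir deg -86.81067560380853
front edge [640.7 383.2 195. ] [653.3 193.6 195. ] mid [647.  288.4 195. ] len 189.98679715609222 dir deg -86.19442457932217
roof back [764.1 389.4 192. ] [776.4 198.3 192. ] mid [770.2 293.9 192. ] len 191.56710209779789 dir deg -86.32052363313056
tray bar top [ 513.7 -196.2  106. ] [ 484.8 -264.2  106. ] mid [ 499.2 -230.2  106. ] len 73.86093497551397 dir deg -113.05163030481971
tray bar side [ 514.2 -208.8   98. ] [ 483.3 -265.2   98. ] mid [ 498.7 -237.    98. ] len 64.24586213972788 dir deg -118.72639279217289
[[ 570.  -235.3    8. ]
 [ 542.7 -285.4   35. ]
 [ 426.1 -236.     8. ]
 [ 457.1 -177.8   35. ]]
[[ 0.3 -1.  -0. ]
 [-1.  -0.3 -0. ]
 [ 0.   0.  -1. ]]
```

play_rows(jaw=[60,60,60,60,60], translation=[[0,0,-40],[0,0,-40],[0,0,-40],[0,0,-40],[0,0,-20]], yaw=[-0.133,-0.133,-0.133,-0.133,-0.133])

```text
clock: 1.2
position: [218.5, -692.1, 403.1]
tcp_rot: [3.0, -0.919, 0.005]
force: [0.9, 0.4, 0.2]
grip_width: 61.1
```

play_rows(jaw=[60,60,60,60,60], translation=[[0,0,0],[0,0,0],[0,0,0],[0,0,0],[0,0,0]], yaw=[-0.133,-0.133,-0.133,-0.133,-0.133])

```text
clock: 1.7
position: [218.1, -691.3, 398.7]
tcp_rot: [3.14, 0.11, -0.0]
force: [-0.1, -0.2, -0.3]
grip_width: 59.7
```

play_rows(jaw=[60,60,60,60,60], translation=[[30,-38,0],[30,-38,0],[30,-38,0],[30,-38,0],[30,-38,0]], yaw=[0,0,0,0,0])

```text
clock: 2.2
position: [356.3, -490.3, 398.8]
tcp_rot: [3.139, 0.102, 0.0]
force: [0.5, 0.1, -0.1]
grip_width: 60.2
```

play_rows(jaw=[60,60,60,60,60], translation=[[30,-38,0],[30,-38,0],[30,-38,0],[30,-38,0],[30,-38,0]], yaw=[0,0,0,0,0])

```text
clock: 2.7
position: [493.6, -291.0, 399.0]
tcp_rot: [3.139, 0.102, 0.001]
force: [0.3, -0.6, 0.3]
grip_width: 59.5
```

play_rows(jaw=[60,60,60,60,60], translation=[[29,-38,0],[29,-38,0],[29,-38,0],[29,-38,0],[29,-38,0]], yaw=[0,0,0,0,0])

```text
clock: 3.2
position: [626.1, -92.1, 398.8]
tcp_rot: [3.14, 0.101, 0.001]
force: [1.4, -0.8, 0.7]
grip_width: 59.6
```

play_rows(jaw=[60,60,60,60,60], translation=[[0,-45,0],[0,-45,0],[0,-45,0],[0,-45,0],[0,-45,0]], yaw=[0,0,0,0,0])

```text
clock: 3.7
position: [610.3, 132.5, 398.8]
tcp_rot: [3.14, 0.102, 0.001]
force: [0.7, 0.1, 0.9]
grip_width: 60.1
```

play_rows(jaw=[60,60,60,60,60], translation=[[0,-45,0],[0,-45,0],[0,-45,0],[0,-20,0],[0,0,0]], yaw=[0,0,0,0,0])

```text
clock: 4.2
position: [599.0, 289.7, 398.4]
tcp_rot: [-3.138, -0.111, 0.001]
force: [-0.3, -0.3, 0.0]
grip_width: 59.9
```

play_rows(jaw=[50,50,50,50,50], translation=[[1.5,3,45],[0,0,45],[0,0,45],[0,0,35],[0,0,19]], yaw=[0,0,0,0,0])

```text
clock: 4.7
position: [601.7, 279.9, 206.3]
tcp_rot: [3.137, 0.1, -0.005]
force: [0.3, 0.2, -0.1]
grip_width: 50.1
```

play_rows(jaw=[0,0,0,0,0], translation=[[0,0,0],[0,0,0],[0,0,0],[0,0,0],[0,0,0]], yaw=[0,0,0,0,0])

```text
clock: 5.2
position: [602.7, 282.8, 210.8]
tcp_rot: [-3.139, -0.102, -0.003]
force: [0.5, -0.6, 0.8]
grip_width: 14.7
```

```bash
python3 - <<'E'
import numpy as np
from h import sense
s=sense();print(s["position"],s["force"],s["grip_width"])
p0=np.arctan2(210,50);r=np.hypot(210,50)
for n in range(15):
    a=p0-n*.05-0; print(n,round(-r*np.cos(p0-n*.05)+r*np.cos(p0),1),round(-r*np.sin(p0-n*.05)+210,1)) if 0 else None
P=lambda th:np.array([-50*np.cos(th)-210*np.sin(th),210*np.cos(th)-50*np.sin(th)])
for n in range(15):
    d=P(.05*(n+1))-P(.05*n); print(n+1,d.round(1),P(.05*(n+1)).round(1))
E
```

```text
[602.6971522  282.77118939 210.78288527] [ 0.46188149 -0.61363867  0.84070551] 14.677996999562716
1 [-10.4  -2.8] [-60.4 207.2]
2 [-10.3  -3.3] [-70.7 204. ]
3 [-10.1  -3.8] [-80.8 200.2]
4 [-9.9 -4.3] [-90.7 195.9]
5 [-9.7 -4.8] [-100.4  191.1]
6 [-9.4 -5.3] [-109.8  185.8]
7 [-9.2 -5.7] [-119.   180.1]
8 [-8.9 -6.2] [-127.8  174. ]
9 [-8.5 -6.6] [-136.4  167.3]
10 [-8.2 -7. ] [-144.6  160.3]
11 [-7.8 -7.4] [-152.4  152.9]
12 [-7.5 -7.8] [-159.8  145.1]
13 [-7.1 -8.2] [-166.9  136.9]
14 [-6.6 -8.5] [-173.5  128.4]
15 [-6.2 -8.8] [-179.7  119.6]
```

play_rows(jaw=[0,0,0,0,0], translation=[[0,0,0],[0,0,0],[-10,0,3],[-10,0,3],[-10,0,4]], yaw=[0,0,0,0,0])

```text
clock: 5.7
position: [572.8, 280.9, 200.2]
tcp_rot: [-3.139, -0.102, -0.003]
force: [2.8, -0.9, 1.6]
grip_width: 11.3
```

play_rows(jaw=[0,0,0,0,0], translation=[[-10,0,4],[-10,0,5],[-9.5,0,5],[-9,0,6],[-9,0,6]], yaw=[0,0,0,0,0])

```text
clock: 6.2
position: [524.2, 277.7, 173.1]
tcp_rot: [-3.14, -0.102, -0.0]
force: [4.4, 0.1, -2.5]
grip_width: 11.1
```

play_rows(jaw=[0,0,0,0,0], translation=[[-8.5,0,7],[-8,0,7],[-8,0,7],[-7.5,0,8],[-7,0,8]], yaw=[0,0,0,0,0])

```text
clock: 6.7
position: [485.7, 275.1, 136.0]
tcp_rot: [-3.14, -0.102, -0.0]
force: [5.8, 1.9, -1.9]
grip_width: 10.8
```

play_rows(jaw=[0,0,0], translation=[[-6.5,0,8],[-3,0,4],[0,0,0]], yaw=[0,0,0])

```text
clock: 7.0
position: [482.1, 276.6, 127.5]
tcp_rot: [-3.135, -0.1, -0.017]
force: [16.5, 0.3, 21.4]
grip_width: 11.1
```

play_rows(jaw=[40,40,40,40], translation=[[0,0,0],[0,0,0],[0,0,0],[0,0,0]], yaw=[0,0,0,0])

```text
clock: 7.4
position: [475.1, 273.6, 123.8]
tcp_rot: [3.138, 0.103, -0.004]
force: [0.2, -0.1, -0.6]
grip_width: 37.4
```

play_rows(jaw=[40,40,93,93,93], translation=[[0,0,-20],[0,0,-40],[0,0,-50],[0,0,-50],[0,0,-40]], yaw=[0,0,0,0,0])

```text
clock: 7.9
position: [475.6, 274.4, 326.7]
tcp_rot: [3.14, 0.103, -0.001]
force: [-0.1, -0.1, -0.6]
grip_width: 59.6
```

play_rows(jaw=[93,93,93,93,93], translation=[[-1,50,0],[-1,50,0],[-1,50,0],[-1,50,0],[-1,50,0]], yaw=[0,0,0,0,0])

```text
clock: 8.4
position: [486.5, 22.7, 324.0]
tcp_rot: [3.14, 0.103, -0.003]
force: [0.7, 0.4, -0.5]
grip_width: 93.1
```

play_rows(jaw=[93,93,93,93,93], translation=[[0,0,0],[0,0,0],[0,0,0],[0,0,0],[0,0,0]], yaw=[-0.138,-0.138,-0.138,-0.138,-0.138])

```text
clock: 8.9
position: [486.7, 24.6, 323.8]
tcp_rot: [-2.916, -1.166, 0.004]
force: [0.2, -0.2, 0.2]
grip_width: 93.1
```

play_rows(jaw=[93,93,93,93], translation=[[0,0,0],[0,0,0],[0,0,0],[0,0,0]], yaw=[-0.138,-0.138,-0.138,0])

```text
clock: 9.3
position: [486.9, 24.6, 323.8]
tcp_rot: [-2.617, -1.736, 0.003]
force: [-0.4, -0.3, 0.2]
grip_width: 93.0
```

```bash
python3 - <<'E'
from h import *
F={}
for n in("side","top"):
    f=grab_frame(n); F[n]=f; cv2.imwrite(f"pics/{n}1.png",f["color"])
    for t in("bin_hinge","bin_pull","tray_bar"): print(n,t,[(np.round(q["uv"]).tolist(),round(q["confidence"],2)) for q in pinpoint(n,t)])
np.save("F1.npy",F,allow_pickle=True)
a=F["top"]["color"][130:320,60:460];b=F["side"]["color"][140:420,130:400]
W=np.zeros((600,800,3),np.uint8);W[:380]=cv2.resize(a,(800,380),interpolation=cv2.INTER_CUBIC)
W[380:600,:212]=cv2.resize(b,(212,220)); W[380:600,220:460]=cv2.resize(F["side"]["color"][175:240,310:381],(240,220),interpolation=cv2.INTER_CUBIC)
cv2.imwrite("pics/c1.png",W)
t=F["top"]; bx=np.array([.998,.067]);h=np.array([650.4,290.2]);
for dx,z in((-174,143),(-50,225)): print("expected pull px",dx,proj(t,np.r_[h+bx*dx,z]),proj(F["side"],np.r_[h+bx*dx,z]))
s=sense();print(s["position"],s["tcp_rot"],s["joints"])
E
```

```text
side bin_hinge [([247.0, 378.0], 0.67)]
side bin_pull [([333.0, 355.0], 0.64)]
side tray_bar [([346.0, 191.0], 0.92), ([335.0, 231.0], 0.9), ([190.0, 238.0], 0.58), ([343.0, 153.0], 0.53)]
top bin_hinge [([144.0, 204.0], 0.88)]
top bin_pull [([127.0, 278.0], 0.88)]
top tray_bar [([430.0, 256.0], 0.85), ([292.0, 263.0], 0.75), ([358.0, 273.0], 0.68), ([260.0, 118.0], 0.68)]
expected pull px -174 [129.5245269  281.16480774] [339.4005712  353.91003224]
expected pull px -50 [113.31010165 222.13839376] [273.34269804 322.79592548]
[487.72815272  24.8144307  324.6046542 ] [ 2.62071592e+00  1.73235264e+00 -2.12674936e-04] [ 0.48996288  0.27658886 -0.82038924  1.95751566  0.23881939  1.00607515
  0.72750084]
```

View pics/c1.png

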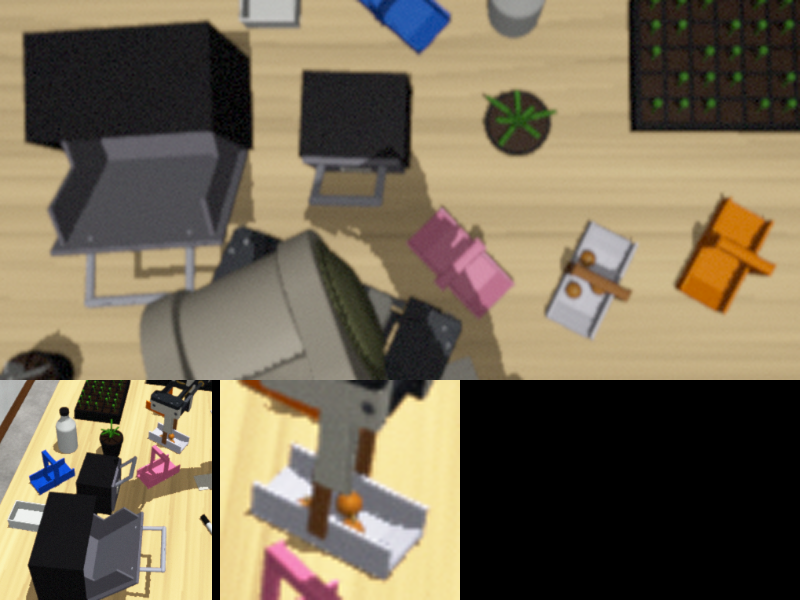

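The bin looks open; the real tray is still at top (358,273). The pull sits about 3 px short of where I predicted it, so I'll check the angle more finely before going on.

```bash
python3 - <<'E'
from h import *
F0=np.load("F.npy",allow_pickle=True).item();F=np.load("F1.npy",allow_pickle=True).item()
bx=np.array([.998,.065]);by=np.array([-.065,.998]);h=np.array([650.4,290.2])
W=np.zeros((600,800,3),np.uint8)
for n,(x,y),px in(("top",(80,230),0),("side",(240,280),400)):
    f=F[n];k=5
    im=cv2.resize(f["color"][y:y+110,x:x+80] if n=="top" else f["color"][y:y+110,x+40:x+120],None,fx=k,fy=k,interpolation=cv2.INTER_CUBIC)
    xo=x if n=="top" else x+40
    for th,c in((.6,(0,0,255)),(.65,(0,255,255)),(.7,(0,255,0))):
        q=[proj(f,np.r_[h+bx*(-50*np.cos(th)-210*np.sin(th))+by*yy,15+210*np.cos(th)-50*np.sin(th)]) for yy in(-55,55)]
        q=[tuple(int(v) for v in ((p-(xo,y)+.5)*k)) for p in q]; cv2.line(im,q[0],q[1],c,1)
    W[:550,px:px+400]=im
cv2.imwrite("pics/c2.png",W)
E
```

```text
(no output)
```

View pics/c2.png

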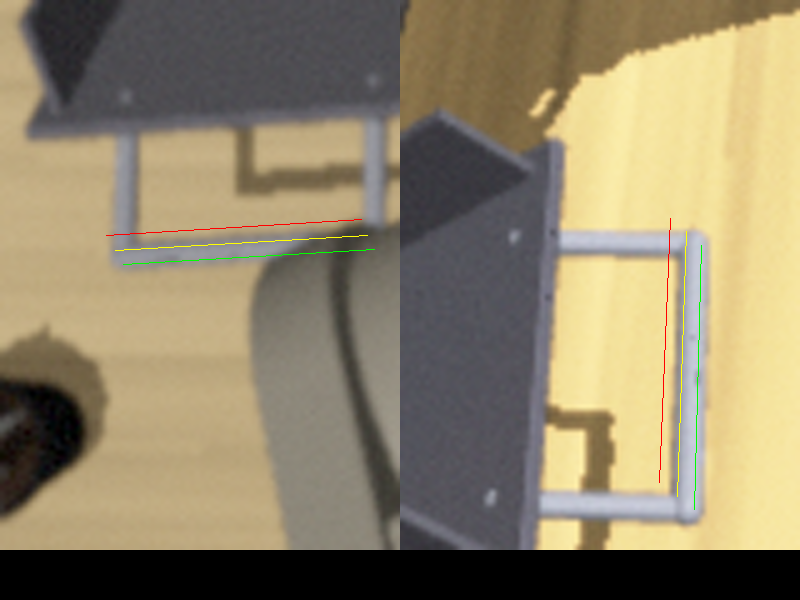

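The bar lies between the 0.65 and 0.70 overlays in both views. Together with the 27 N tangential stop force I felt, that means it is at the stop. On to the tray.

play_rows(jaw=[93,93,93,93,93], translation=[[-42,20,0],[-42,20,0],[-42,20,0],[-42,20,0],[-42,20,0]], yaw=[0,0,0,0,0])

```text
clock: 10.2
position: [497.5, -209.6, 324.8]
tcp_rot: [2.62, 1.732, 0.0]
force: [1.4, -0.4, -0.1]
grip_width: 92.6
```

play_rows(jaw=[93,93,93,93,93], translation=[[-22,10.5,0],[0,0,50],[0,0,50],[0,0,50],[0,0,40]], yaw=[0,0,0,0,0])

```text
clock: 10.7
position: [498.0, -231.9, 132.2]
tcp_rot: [-2.62, -1.731, 0.001]
force: [0.4, -0.4, -0.1]
grip_width: 92.8
```

```bash
python3 - <<'E'
from h import *
s=sense();p=s["position"];print(p,s["tcp_rot"])
W=np.zeros((480,800,3),np.uint8)
for n,px in(("top",0),("side",400)):
    f=grab_frame(n); c=proj(f,np.r_[p[:2],98]).astype(int)-50; c=np.maximum(c,0);k=4
    im=cv2.resize(f["color"][c[1]:c[1]+120,c[0]:c[0]+100],None,fx=k,fy=k,interpolation=cv2.INTER_CUBIC)
    Rm=R.from_rotvec(s["tcp_rot"]).as_matrix()
    for e in(-46,46):
      for z in (150,98):
        q=((proj(f,np.r_[p[:2],z]+Rm[:,0]*e)-c+.5)*k).astype(int); cv2.circle(im,tuple(map(int,q)),3,(0,255,0) if z==98 else (0,0,255),-1)
    W[:im.shape[0],px:px+400]=im; print(n,c,[(np.round(q["uv"],1).tolist(),round(q["confidence"],2)) for q in pinpoint(n,"tray_bar")])
cv2.imwrite("pics/c3.png",W)
E
```

```text
[ 497.97356331 -231.93269364  132.19299946] [-2.61986075e+00 -1.73141783e+00  8.49426260e-04]
top [309 221] [([289.6, 263.4], 0.91), ([435.1, 258.1], 0.78), ([257.7, 116.7], 0.66), ([358.0, 270.5], 0.62)]
side [297 141] [([190.8, 237.0], 0.96), ([341.7, 152.0], 0.87), ([336.2, 231.4], 0.83), ([345.9, 191.2], 0.56)]
```

View pics/c3.png

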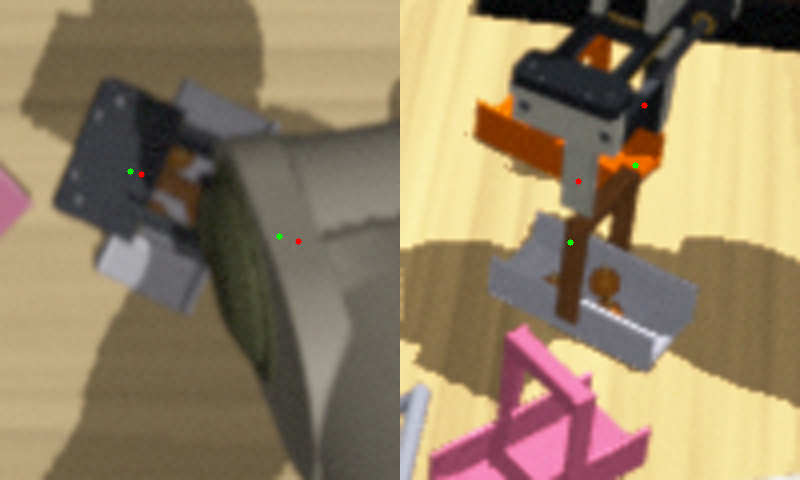

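The bar ends at side crop (578,223) and (638,178) sit midway between the projected finger pads, so the gripper is centred. Descend and grip the post ends.

play_rows(jaw=[93,93,93,93], translation=[[0,0,25],[0,0,20],[0,0,8],[0,0,0]], yaw=[0,0,0,0])

```text
clock: 11.3
position: [499.5, -232.3, 82.7]
tcp_rot: [2.619, 1.733, 0.001]
force: [0.6, 0.1, -0.1]
grip_width: 92.8
```

play_rows(jaw=[50,50,50,50,50], translation=[[0,0,0],[0,0,0],[0,0,0],[0,0,0],[0,0,0]], yaw=[0,0,0,0,0])

```text
clock: 11.8
position: [499.1, -232.3, 82.3]
tcp_rot: [2.619, 1.732, 0.001]
force: [-0.8, -0.2, 7.6]
grip_width: 69.7
```

play_rows(jaw=[50,50,50,50], translation=[[0,0,0],[0,0,0],[0,0,-8],[0,0,-12]], yaw=[0,0,0,0])

```text
clock: 12.2
position: [498.2, -231.8, 101.8]
tcp_rot: [-2.619, -1.733, 0.001]
force: [0.6, 0.6, -1.9]
grip_width: 70.2
```

```bash
python3 - <<'E'
from h import *
s=sense();p=s["position"];print(p,s["tcp_rot"],s["force"],s["grip_width"])
f=grab_frame("side");c=proj(f,np.r_[p[:2],98]).astype(int)-50
cv2.imwrite("pics/c4.png",cv2.resize(f["color"][c[1]:c[1]+120,c[0]:c[0]+100],None,fx=4,fy=4,interpolation=cv2.INTER_CUBIC))
E
```

```text
[ 498.24764117 -231.79486815  101.79563351] [-2.61871928e+00 -1.73311180e+00  1.41548022e-03] [ 0.59427405  0.57026538 -1.94990655] 70.2327697637432
```

View pics/c4.png

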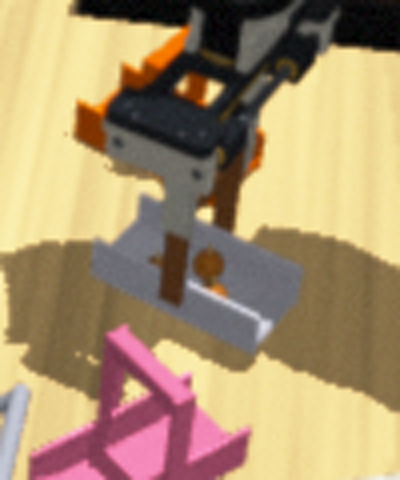

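play_rows(jaw=[50,50,50,50,50], translation=[[0,0,-15],[0,0,-25],[0,0,-30],[0,0,-30],[0,0,-30]], yaw=[0,0,-0.04,-0.06,-0.06])

```text
clock: 12.75
position: [498.4, -231.8, 233.3]
tcp_rot: [-2.47, -1.941, 0.0]
force: [1.9, -0.0, -2.5]
grip_width: 70.1
```

play_rows(jaw=[50,50,50,50,50], translation=[[0,0,-30],[0,0,-30],[0,0,-20],[0,0,-8],[0,0,0]], yaw=[-0.06,-0.06,-0.06,-0.06,-0.067])

```text
clock: 13.25
position: [499.0, -232.0, 321.6]
tcp_rot: [2.143, 2.293, 0.001]
force: [-1.2, -0.7, -2.7]
grip_width: 70.2
```

play_rows(jaw=[50,50,50,50,50], translation=[[5,1.5,0],[10,3,0],[15,4.5,0],[20,6,0],[25,7,0]], yaw=[0,0,0,0,0])

```text
clock: 13.75
position: [515.9, -154.1, 319.4]
tcp_rot: [-2.149, -2.291, 0.0]
force: [1.2, 0.3, -2.0]
grip_width: 69.8
```

play_rows(jaw=[50,50,50,50,50], translation=[[25,7,0],[25,7,0],[25,7,0],[25,7,0],[25,7,0]], yaw=[0,0,0,0,0])

```text
clock: 14.25
position: [542.4, -25.9, 319.6]
tcp_rot: [-2.147, -2.293, -0.0]
force: [0.6, 0.1, -2.1]
grip_width: 70.4
```

play_rows(jaw=[50,50,50,50,50], translation=[[25,7,0],[25,7,0],[25,7,0],[25,7,0],[25,7,0]], yaw=[0,0,0,0,0])

```text
clock: 14.75
position: [568.8, 101.1, 319.5]
tcp_rot: [-2.147, -2.293, 0.0]
force: [0.4, -0.1, -2.0]
grip_width: 69.9
```

play_rows(jaw=[50,50,50,50,50], translation=[[25,7,0],[25,7,0],[25,7,0],[25,7,0],[25,7,0]], yaw=[0,0,0,0,0])

```text
clock: 15.25
position: [595.2, 228.1, 319.4]
tcp_rot: [-2.147, -2.293, 0.0]
force: [0.5, -0.9, -1.5]
grip_width: 70.2
```

```bash
python3 - <<'E'
from h import *
s=sense();p=s["position"];print(p,s["tcp_rot"],s["force"],s["grip_width"],s["joints"])
E
```

```text
[595.21325354 228.11658926 319.44711   ] [-2.14669260e+00 -2.29283456e+00  4.95317068e-04] [ 0.53484312 -0.94655958 -1.51057917] 70.23798766332364 [ 0.09536011  0.51755387 -0.8507469   1.65797664  0.41727662  1.15882322
  0.77538301]
```

play_rows(jaw=[50,50,50,50,50], translation=[[20,8,0],[16,7,5],[12,5,10],[8,3,10],[3.5,1,7]], yaw=[0,0,0,0,0])

```text
clock: 15.75
position: [615.5, 287.1, 286.0]
tcp_rot: [-2.146, -2.293, 0.002]
force: [-0.2, -0.3, -2.1]
grip_width: 69.7
```

```bash
python3 - <<'E'
from h import *
s=sense();p=s["position"];print(p,s["tcp_rot"],s["force"],s["grip_width"])
W=np.zeros((480,800,3),np.uint8)
for n,px in(("top",0),("side",400)):
    f=grab_frame(n); c=np.array((55,125) if n=="top" else (190,230))
    if n=="top": im=cv2.resize(f["color"][c[1]:c[1]+160,c[0]:c[0]+133],None,fx=3,fy=3,interpolation=cv2.INTER_CUBIC)
    else: im=cv2.resize(f["color"][c[1]:c[1]+160,c[0]:c[0]+133],None,fx=3,fy=3,interpolation=cv2.INTER_CUBIC)
    W[:480,px:px+399]=im[:480,:399]
cv2.imwrite("pics/c5.png",W)
E
```

```text
[615.54287523 287.10849989 285.98972332] [-2.14629196e+00 -2.29305348e+00  2.26230297e-03] [-0.18032168 -0.29653939 -2.06486992] 69.71436561485521
```

View pics/c5.png

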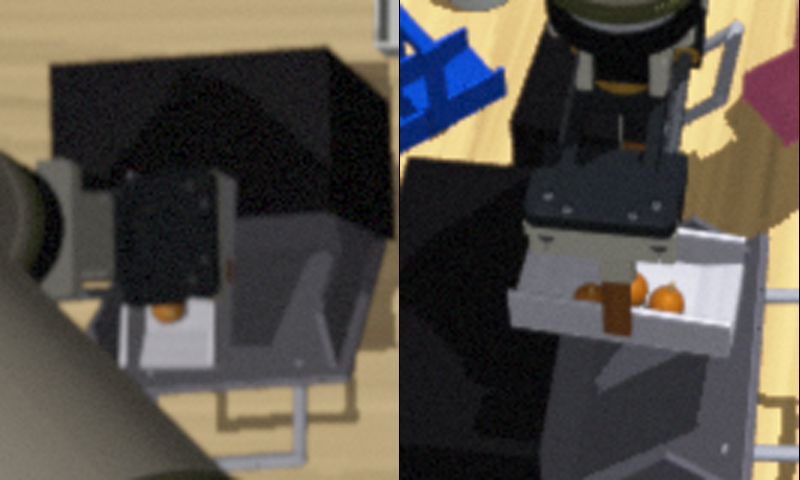

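Tray is level over the mouth with all three bulbs in it (side crop (590,295), (635,288), (665,298)), and its inner end overlaps the roof. Start tilting it over the roof edge.

play_rows(jaw=[50,50,50], translation=[[0,0,5],[0,0,5],[0,0,2]], yaw=[0,0,0])

```text
clock: 16.15
position: [616.3, 285.4, 275.2]
tcp_rot: [2.149, 2.292, -0.001]
force: [0.3, -0.7, -2.5]
grip_width: 70.0
```

play_rows(jaw=[50,50,50,50,50], translation=[[0,-6,4],[0,-6,4],[0,-6,4],[0,-6,4],[0,-6,4]], yaw=[0,0,0,0,0])

```text
clock: 16.65
position: [586.5, 283.7, 256.2]
tcp_rot: [2.148, 2.291, 0.002]
force: [0.8, -2.2, 2.3]
grip_width: 70.0
```

```bash
python3 - <<'E'
from h import *
s=sense();p=s["position"];print(p,s["tcp_rot"],s["force"],s["moment"],s["grip_width"])
f=grab_frame("side"); c=np.array((190,230))
cv2.imwrite("pics/c6.png",cv2.resize(f["color"][c[1]:c[1]+160,c[0]:c[0]+133],None,fx=3,fy=3,interpolation=cv2.INTER_CUBIC))
E
```

```text
[586.50205351 283.69418367 256.24202225] [2.14791119e+00 2.29050683e+00 1.69805109e-03] [ 0.84382031 -2.20983199  2.30359954] [-0.24795853 -0.51457972 -0.12145758] 69.96355566117812
```

View pics/c6.png

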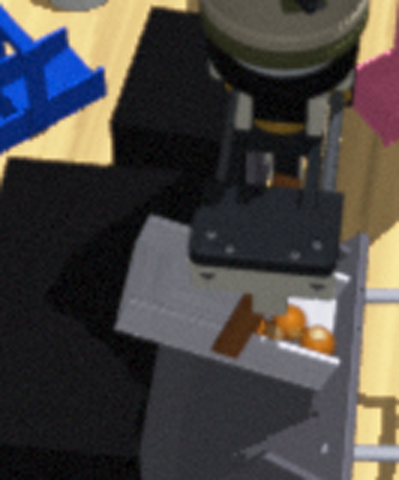

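The tray is pivoting in the grip as planned, at about 20° with the bulbs at its low end (side crop (300,330)). Continue to about 50°.

play_rows(jaw=[50,50,50,50,50], translation=[[0,-5,5],[0,-5,5],[0,-5,5],[0,-4,5],[0,-3,5]], yaw=[0,0,0,0,0])

```text
clock: 17.2
position: [563.8, 283.3, 230.3]
tcp_rot: [-2.147, -2.293, -0.0]
force: [-1.6, -0.4, 2.9]
grip_width: 69.9
```

play_rows(jaw=[50,50,50,50,50], translation=[[0,-3,5],[0,-3,5],[0,-2,4],[0,-2,4],[0,0,0]], yaw=[0,0,0,0,0])

```text
clock: 17.7
position: [553.7, 282.2, 211.9]
tcp_rot: [-2.147, -2.293, 0.002]
force: [-2.4, 0.1, 1.3]
grip_width: 69.7
```

play_rows(jaw=[50,50,50,50,50], translation=[[0,0,0],[0,0,0],[0,0,0],[0,0,0],[0,0,0]], yaw=[0,0,0,0,0])

```text
clock: 18.2
position: [554.0, 282.2, 212.5]
tcp_rot: [-2.147, -2.293, 0.001]
force: [-5.0, 1.3, -0.4]
grip_width: 69.8
```

```bash
python3 - <<'E'
from h import *
s=sense();p=s["position"];print(p,s["force"],s["moment"],s["grip_width"])
W=np.zeros((480,800,3),np.uint8)
for n,px in(("top",0),("side",400)):
    f=grab_frame(n); c=np.array((55,145) if n=="top" else (190,250)); print([(np.round(q["uv"],1).tolist(),round(q["confidence"],2)) for q in pinpoint(n,"bulb0")])
    W[:480,px:px+399]=cv2.resize(f["color"][c[1]:c[1]+160,c[0]:c[0]+133],None,fx=3,fy=3,interpolation=cv2.INTER_CUBIC)
cv2.imwrite("pics/c7.png",W)
E
```

```text
[554.04324957 282.23060802 212.52354586] [-4.99157684  1.31220554 -0.3752733 ] [0.19959335 0.82617188 0.0854509 ] 69.82493264128976
[([142.6, 296.4], 0.38)]
[([289.9, 356.8], 0.48)]
```

View pics/c7.png

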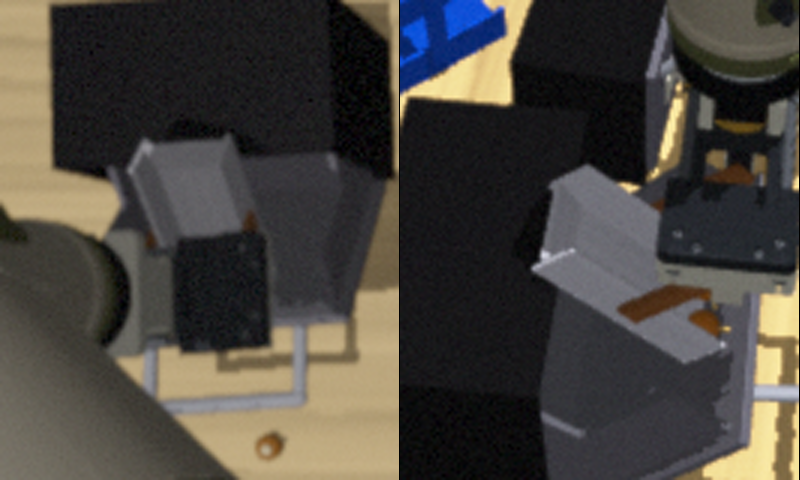

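One bulb has gone over the front and lies on the bench at top (145,293). Another is still in the tray's low end (side crop (708,322)), held by the bin front. I'll locate the bulbs by colour.

```bash
cat >> h.py <<'E'
def blobs(f,box):
    x0,y0,x1,y1=box; hsv=cv2.cvtColor(f["color"],cv2.COLOR_BGR2HSV)
    m=((hsv[...,0]>=5)&(hsv[...,0]<=18)&(hsv[...,1]>150)&(hsv[...,2]>70)).astype(np.uint8); k=np.zeros_like(m);k[y0:y1,x0:x1]=1
    n,_,st,ce=cv2.connectedComponentsWithStats(m*k)
    return [(ce[i].round(1).tolist(),int(st[i,4]),st[i,:4].tolist()) for i in range(1,n) if st[i,4]>5]
E
python3 - <<'E'
from h import *
for n,b in(("top",(40,130,230,420)),("side",(160,230,420,420))):
    f=grab_frame(n); print(n,blobs(f,b))
    if n=="top":
        for uv in((145,293.3),): print(onz(f,uv,11))
    else:
        for z in(11,): print([onz(f,q[0],z).round(0) for q in blobs(f,b)])
        print("low end px",proj(f,np.r_[570,283,118]))
E
```

```text
top [([145.4, 292.5], 24, [141, 290, 8, 7])]
[438.78826681 286.20604396  11.        ]
side [([301.7, 308.3], 34, [296, 306, 11, 5]), ([277.4, 350.4], 110, [264, 346, 29, 11]), ([291.8, 356.8], 45, [287, 354, 10, 8]), ([352.2, 395.9], 76, [348, 390, 10, 12])]
[array([569.,  98.,  11.]), array([605., 215.,  11.]), array([572., 225.,  11.]), array([437., 290.,  11.])]
low end px [289.344424   355.06658735]
```

play_rows(jaw=[50,50,50,50,50], translation=[[0,4,-4],[0,4,-4],[0,4,-3],[0,0,0],[0,0,0]], yaw=[0,0,0,0,0])

```text
clock: 19.0
position: [562.6, 282.6, 223.2]
tcp_rot: [-2.145, -2.292, 0.01]
force: [-16.7, -1.8, 4.7]
grip_width: 69.7
```

```bash
python3 - <<'E'
from h import *
s=sense();print(s["position"],s["force"],s["moment"])
for n,b in(("top",(40,130,230,420)),("side",(160,230,420,420))):
    f=grab_frame(n); print(n,blobs(f,b)); cv2.imwrite(f"pics/n8{n}.png",f["color"])
E
```

```text
[562.595999   282.55649359 223.22322906] [-16.66363025  -1.83004936   4.71318466] [-0.34648179  3.74011867 -0.12126536]
top [([145.7, 292.3], 24, [142, 290, 7, 7])]
side [([299.4, 304.0], 29, [294, 302, 11, 5]), ([275.4, 347.8], 108, [263, 342, 25, 13]), ([295.2, 354.8], 57, [290, 351, 10, 9]), ([352.3, 396.1], 76, [348, 390, 10, 12])]
```

```bash
python3 - <<'E'
from h import *
f=grab_frame("side")
for y in (265,283,300):
    o,d=ray(f,(295.2,354.8)); p=o+d*(y-o[1])/d[1]; print(p, "bin x",p[0]-650.4, "front z there",15+(650.4-p[0])*138/116)
t=grab_frame("top")
W=np.zeros((600,800,3),np.uint8)
W[:600,:480]=cv2.resize(f["color"][280:400,240:336],(480,600),interpolation=cv2.INTER_CUBIC)
W[:400,480:800]=cv2.resize(t["color"][150:250,75:155],(320,400),interpolation=cv2.INTER_CUBIC)
cv2.imwrite("pics/c8.png",W)
E
```

```text
[560.60501263 265.          91.14206195] bin x -89.79498736548192 front z there 121.82507117617676
[558.80787088 283.         122.39367025] bin x -91.59212911647569 front z there 123.9630501558073
[557.11057034 300.         151.90907808] bin x -93.28942965908107 front z there 125.9822525254585
```

View pics/c8.png

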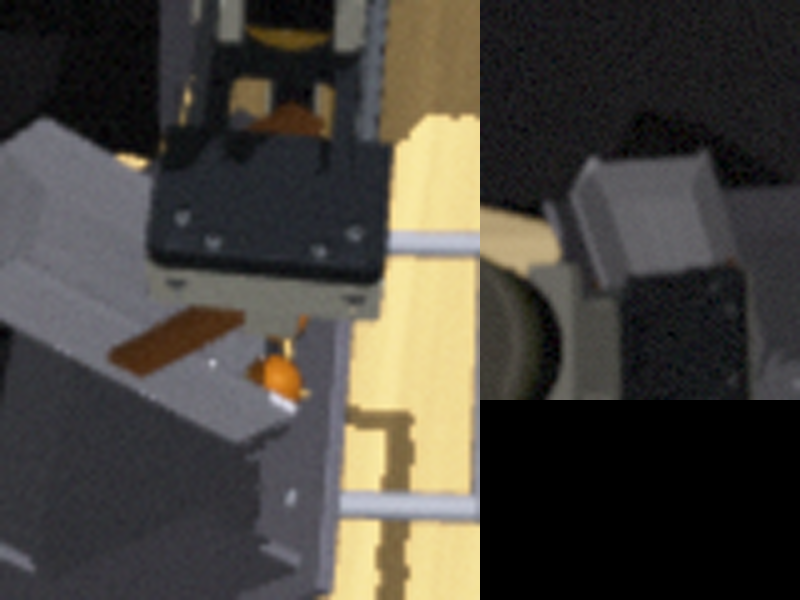

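Both remaining bulbs are at the low end of the tray, tight against the bin front (side crop (280,378)). I'll draw the tray back up-slope to open a gap.

play_rows(jaw=[50,50,50,50,50], translation=[[0,2,-5],[0,2,-5],[0,2,-5],[0,2,-5],[0,0,0]], yaw=[0,0,0,0,0])

```text
clock: 19.7
position: [575.7, 283.6, 244.5]
tcp_rot: [2.148, 2.291, 0.003]
force: [0.7, 0.2, -1.3]
grip_width: 69.9
```

```bash
python3 - <<'E'
from h import *
s=sense();print(s["position"],s["force"],s["moment"])
for n,b in(("top",(40,130,230,420)),("side",(160,230,420,420))):
    f=grab_frame(n); print(n,blobs(f,b)); cv2.imwrite(f"pics/n9{n}.png",f["color"])
    print([(np.round(q["uv"],1).tolist(),round(q["confidence"],2)) for q in pinpoint(n,"bulb0")])
E
```

```text
[575.72866232 283.56008635 244.52441093] [ 0.65457885  0.15600416 -1.28735207] [ 0.0479748  -0.0971454  -0.00382999]
top [([145.7, 292.4], 22, [142, 290, 7, 7])]
[([146.4, 295.3], 0.56)]
side [([294.7, 296.2], 18, [292, 295, 7, 3]), ([271.6, 342.0], 109, [260, 334, 21, 16]), ([260.2, 360.9], 89, [256, 356, 10, 11]), ([257.3, 375.5], 79, [253, 370, 11, 11]), ([352.2, 395.9], 76, [348, 390, 10, 12])]
[([353.0, 394.7], 0.66), ([256.4, 376.1], 0.6), ([259.7, 361.1], 0.57)]
```

Two bulbs are now in the bin (side (260,361), (257,375)) and the tray is empty. The third is on the bench at about (438,287). Lift the tray and measure its tilt.

play_rows(jaw=[50,50,50,50,50], translation=[[0,0,-20],[0,0,-40],[0,0,-40],[0,0,0],[0,0,0]], yaw=[0,0,0,0,0])

```text
clock: 20.4
position: [574.4, 283.5, 344.0]
tcp_rot: [2.147, 2.292, 0.002]
force: [-0.3, 0.1, -2.5]
grip_width: 69.7
```

```bash
cat > tilt.py <<'E'
from h import *
def tilt():
    s=sense();p=s["position"];Rm=R.from_rotvec(s["tcp_rot"]).as_matrix();print(p,s["force"])
    f=grab_frame("side");bar=p+[0,0,15.6]
    ex,ey=Rm[:,1],Rm[:,0]   # tray x = tool y, bar along tool x
    side=ey if ey[1]>0 else -ey
    for th in(0,15,30,45,60):
        a=np.radians(th);c=[proj(f,bar+side*35+ex*np.sin(a)*k-np.array([0,0,np.cos(a)*k])) for k in(25,80)]
        print(th,np.round(np.r_[c[0],c[1]],0),np.degrees(np.arctan2(*(c[1]-c[0])[::-1])).round())
    c=proj(f,bar).astype(int); b=blobs(f,(max(c[0]-60,0),max(c[1]-40,0),c[0]+60,c[1]+60)); print(b)
    hsv=cv2.cvtColor(f["color"],cv2.COLOR_BGR2HSV)
    if b:
        q=max(b,key=lambda t:t[1]);x,y,w,h=q[2]; h2=hsv[y:y+h,x:x+w]; m=(h2[...,0]>=5)&(h2[...,0]<=18)&(h2[...,1]>150)&(h2[...,2]>70)
        yy,xx=np.nonzero(m); v=np.linalg.svd(np.c_[xx-xx.mean(),yy-yy.mean()])[2][0] if len(xx)<4000 else 0; print("axis deg",np.degrees(np.arctan2(v[1],v[0])))
    return f
E
python3 - <<'E'
from tilt import *
cv2.imwrite("pics/t1.png",tilt()["color"])
f=grab_frame("top");print(onz(f,(145.5,292.4),11))
E
```

```text
[574.40208296 283.52388274 344.00526792] [-0.33879462  0.12850577 -2.46529695]
0 [288. 303. 287. 323.] 92.0
15 [283. 302. 274. 321.] 116.0
30 [280. 301. 263. 317.] 137.0
45 [276. 299. 252. 311.] 153.0
60 [274. 297. 244. 304.] 166.0
[([271.6, 307.2], 183, [259, 295, 23, 23])]
axis deg 140.5334467831923
[440.99303119 285.04092836  11.        ]
```

play_rows(jaw=[50,50,50,50,50], translation=[[-35,-17,0],[-35,-17,0],[-35,-17,0],[-35,-17,0],[-33,-17,0]], yaw=[0,0,0,0,0])

```text
clock: 21.0
position: [499.5, 103.3, 342.0]
tcp_rot: [-2.147, -2.291, 0.004]
force: [0.5, -0.3, -0.7]
grip_width: 69.6
```

play_rows(jaw=[50,50,50,50,50], translation=[[0,0,45],[0,0,50],[0,0,50],[0,0,50],[0,0,35]], yaw=[0,0,0,0,0])

```text
clock: 21.5
position: [497.9, 104.5, 109.8]
tcp_rot: [-2.145, -2.291, 0.007]
force: [-1.7, -0.2, 1.1]
grip_width: 69.4
```

```bash
python3 - <<'E'
from tilt import *
cv2.imwrite("pics/t2.png",tilt()["color"])
E
```

```text
[497.93885541 104.53194855 109.77301185] [-1.68822146 -0.18866936  1.09101854]
0 [335. 305. 332. 320.] 98.0
15 [332. 305. 323. 318.] 122.0
30 [329. 304. 315. 315.] 141.0
45 [327. 302. 307. 311.] 155.0
60 [325. 301. 302. 306.] 166.0
[([320.0, 275.4], 10, [319, 274, 3, 4]), ([320.3, 299.9], 100, [308, 298, 24, 5]), ([345.8, 300.8], 16, [343, 300, 7, 3])]
axis deg 1.0117678936048786
```

The tilt jumped: the raised end seems to have touched the small bin's pull. Back off and check that bin.

play_rows(jaw=[50,50,50,50,50], translation=[[0,-8,-30],[0,-10,-40],[-20,-20,-40],[-40,0,0],[-40,0,0]], yaw=[0,0,0,0,0])

```text
clock: 22.05
position: [469.2, 2.4, 225.2]
tcp_rot: [2.144, 2.294, 0.001]
force: [1.6, -0.5, -1.9]
grip_width: 69.9
```

play_rows(jaw=[50,50,50,50], translation=[[-45,0,0],[-45,0,0],[-45,0,0],[-20,0,0]], yaw=[0,0,0,0])

```text
clock: 22.45
position: [478.5, -156.0, 223.4]
tcp_rot: [-2.152, -2.287, 0.003]
force: [-0.2, 0.4, -0.9]
grip_width: 69.6
```

```bash
python3 - <<'E'
from tilt import *
f=tilt();cv2.imwrite("pics/t3.png",f["color"])
t=grab_frame("top");cv2.imwrite("pics/t3top.png",t["color"])
F=np.load("F.npy",allow_pickle=True).item()
a=F["top"]["color"];b=t["color"]
g=lambda im:cv2.cvtColor(im[160:240,200:275],cv2.COLOR_BGR2GRAY).astype(int)
d=np.abs(g(a)-g(b));yy,xx=np.nonzero(d>35);print(len(xx),(xx.min()+200,xx.max()+200,yy.min()+160,yy.max()+160) if len(xx) else "")
W=np.zeros((600,800,3),np.uint8)
W[:480,:800]=cv2.resize(b[140:380,100:500],(800,480),interpolation=cv2.INTER_CUBIC)
cv2.imwrite("pics/c9.png",W)
for n in("top","side"): print([(np.round(q["uv"],1).tolist(),round(q["confidence"],2)) for q in pinpoint(n,"bin_pull")])
E
```

```text
[ 478.46423319 -156.00306535  223.39313764] [-0.21359124  0.40191298 -0.91443012]
0 [358. 186. 355. 204.] 99.0
15 [355. 186. 347. 202.] 118.0
30 [353. 185. 339. 199.] 134.0
45 [351. 183. 333. 194.] 149.0
60 [349. 181. 328. 189.] 161.0
[([347.1, 172.6], 464, [334, 144, 24, 49]), ([320.6, 171.9], 108, [316, 165, 10, 15]), ([368.4, 178.1], 72, [365, 171, 7, 14])]
axis deg 85.74252125898926
0 
[([128.6, 279.0], 0.92)]
[([334.1, 351.1], 0.7)]
```

The small bin has not moved (no changed pixels), and the big bin's pull is where it was. The tray is now steeply tilted, so I'll return over the housing. There I can measure the tilt against a dark background and level the tray on the roof edge.

play_rows(jaw=[50,50,50,50,50], translation=[[25,5,-30],[40,8,-40],[45,12,-35],[45,14,-15],[45,14,0]], yaw=[0,0,0,0,0])

```text
clock: 23.15
position: [517.6, 43.7, 336.4]
tcp_rot: [2.144, 2.292, 0.004]
force: [-0.2, -0.7, -2.4]
grip_width: 69.8
```

play_rows(jaw=[50,50,50,50,50], translation=[[45,14,0],[45,14,0],[45,14,0],[45,14,0],[30,8,0]], yaw=[0,0,0,0,0])

```text
clock: 23.65
position: [565.8, 259.2, 333.9]
tcp_rot: [-2.14, -2.297, -0.001]
force: [0.9, -0.3, -1.6]
grip_width: 69.4
```

play_rows(jaw=[50,50,50], translation=[[18,5,0],[6,1,0],[0,0,0]], yaw=[0,0,0])

```text
clock: 23.95
position: [570.6, 279.6, 333.6]
tcp_rot: [-2.143, -2.296, 0.001]
force: [-0.2, 0.3, -2.4]
grip_width: 69.6
```

```bash
python3 - <<'E'
from tilt import *
f=tilt();cv2.imwrite("pics/t4.png",f["color"])
E
```

```text
[570.57008694 279.63884282 333.58039416] [-0.21359544  0.30535717 -2.43119596]
0 [290. 305. 289. 325.] 92.0
15 [286. 305. 277. 323.] 117.0
30 [282. 303. 265. 319.] 138.0
45 [279. 301. 255. 313.] 153.0
60 [277. 299. 247. 307.] 166.0
[([269.3, 299.8], 198, [253, 297, 32, 7]), ([304.0, 301.0], 55, [299, 299, 11, 5])]
axis deg 1.5485966193601959
```

Tilt is about 78°. Now level it against the roof edge, with contact below the pivot.

play_rows(jaw=[50,50,50,50,50], translation=[[0,-25,0],[0,-20,25],[0,0,35],[0,0,25],[0,0,8]], yaw=[0,0,0,0,0])

```text
clock: 24.5
position: [526.3, 272.3, 238.6]
tcp_rot: [2.15, 2.291, -0.006]
force: [0.3, 0.3, -1.7]
grip_width: 69.6
```

play_rows(jaw=[50,50,50,50,50], translation=[[0,15,0],[0,12,0],[0,8,0],[0,6,-4],[0,6,-5]], yaw=[0,0,0,0,0])

```text
clock: 25.0
position: [574.7, 278.3, 250.3]
tcp_rot: [-2.148, -2.292, -0.0]
force: [0.9, -0.1, -1.7]
grip_width: 69.4
```

play_rows(jaw=[50,50,50,50,50], translation=[[0,7,-6],[0,7,-6],[0,7,-5],[0,8,-4],[0,8,-4]], yaw=[0,0,0,0,0])

```text
clock: 25.5
position: [610.7, 280.7, 275.4]
tcp_rot: [-2.147, -2.293, 0.002]
force: [-3.8, -0.8, 2.6]
grip_width: 69.6
```

```bash
python3 - <<'E'
from tilt import *
f=tilt();cv2.imwrite("pics/t5.png",f["color"])
E
```

```text
[610.65771644 280.68297236 275.36725767] [-3.84372551 -0.79672945  2.63453422]
0 [266. 323. 266. 341.] 89.0
15 [262. 322. 254. 339.] 115.0
30 [258. 321. 243. 335.] 137.0
45 [255. 319. 233. 330.] 154.0
60 [252. 317. 225. 324.] 166.0
[([248.4, 321.6], 83, [235, 318, 25, 7]), ([275.2, 319.7], 6, [274, 319, 4, 2])]
axis deg -8.27169253012144
```

play_rows(jaw=[50,50,50,50,50], translation=[[0,10,-3],[0,10,-3],[0,10,-1],[0,10,0],[0,10,0]], yaw=[0,0,0,0,0])

```text
clock: 26.05
position: [662.2, 284.4, 282.8]
tcp_rot: [2.148, 2.292, 0.004]
force: [-2.4, 0.3, 6.2]
grip_width: 69.5
```

```bash
python3 - <<'E'
from tilt import *
f=tilt();cv2.imwrite("pics/t6.png",f["color"])
E
```

```text
[662.16173203 284.38207575 282.84091399] [-2.37120326  0.30953908  6.21429975]
0 [235. 317. 236. 335.] 85.0
15 [231. 317. 224. 333.] 111.0
30 [227. 315. 213. 330.] 134.0
45 [224. 314. 203. 325.] 152.0
60 [221. 312. 195. 318.] 166.0
[([255.8, 286.4], 78, [252, 273, 9, 31]), ([224.7, 322.0], 74, [217, 316, 17, 12])]
axis deg 98.53084333654537
```

play_rows(jaw=[50,50,50,50,50], translation=[[0,10,0],[0,10,1],[0,10,2],[0,10,3],[0,10,3]], yaw=[0,0,0,0,0])

```text
clock: 26.6
position: [711.6, 286.9, 272.0]
tcp_rot: [-2.148, -2.292, 0.001]
force: [-1.8, -0.4, 1.4]
grip_width: 69.5
```

```bash
python3 - <<'E'
from tilt import *
f=tilt();cv2.imwrite("pics/t7.png",f["color"])
E
```

```text
[711.59999931 286.88058215 271.98055156] [-1.82386658 -0.36609255  1.37733515]
0 [206. 318. 209. 336.] 81.0
15 [202. 317. 197. 334.] 107.0
30 [198. 316. 186. 330.] 132.0
45 [195. 314. 176. 325.] 151.0
60 [193. 312. 167. 319.] 165.0
[([225.0, 275.0], 27, [224, 271, 4, 11]), ([209.8, 323.7], 95, [204, 314, 12, 18])]
axis deg 118.23466587591415
```

play_rows(jaw=[50,50,50], translation=[[0,2,3],[0,2,2],[0,0,0]], yaw=[0,0,0])

```text
clock: 26.95
position: [716.8, 287.2, 269.1]
tcp_rot: [2.148, 2.29, 0.006]
force: [3.0, -0.7, 6.3]
grip_width: 69.6
```

```bash
python3 - <<'E'
from tilt import *
f=tilt();cv2.imwrite("pics/t8.png",f["color"]);print(sense()["moment"])
E
```

```text
[716.76580292 287.16156095 269.08179091] [ 2.99362609 -0.74913005  6.25014009]
0 [203. 319. 206. 336.] 80.0
15 [199. 318. 194. 334.] 107.0
30 [196. 317. 183. 331.] 132.0
45 [192. 315. 173. 326.] 151.0
60 [190. 313. 164. 319.] 166.0
[([221.3, 275.6], 21, [220, 272, 4, 10]), ([207.8, 324.3], 98, [203, 315, 10, 17])]
axis deg 113.04219962623748
[-0.10187436 -0.36774855 -0.00363148]
```

play_rows(jaw=[50,50,50,50,50], translation=[[0,0,-15],[0,0,-30],[0,0,-30],[-10,-5,0],[-20,-10,0]], yaw=[0,0,0,0,0])

```text
clock: 27.5
position: [701.3, 257.7, 343.3]
tcp_rot: [-2.145, -2.295, -0.003]
force: [0.4, -0.2, -1.6]
grip_width: 69.5
```

play_rows(jaw=[50,50,50,50,50], translation=[[-30,-15,0],[-38,-19,0],[-38,-19,0],[-38,-19,0],[-38,-19,0]], yaw=[0,0,0,0,0])

```text
clock: 28.0
position: [621.5, 66.6, 342.1]
tcp_rot: [2.148, 2.292, -0.002]
force: [0.9, -1.4, -1.4]
grip_width: 69.5
```

play_rows(jaw=[50,50,50,50,50], translation=[[-38,-19,0],[-38,-19,0],[-38,-19,0],[-38,-19,0],[-38,-19,0]], yaw=[0,0,0,0,0])

```text
clock: 28.5
position: [538.7, -128.9, 342.3]
tcp_rot: [2.148, 2.292, -0.002]
force: [1.2, 0.3, -1.6]
grip_width: 69.5
```

play_rows(jaw=[50,50,50,50,50], translation=[[-38,-19,0],[-34,-17,0],[-20,-10,0],[-10,-4,0],[0,0,0]], yaw=[0,0,0.05,0.08,0.08])

```text
clock: 29.0
position: [494.7, -234.6, 342.0]
tcp_rot: [-2.383, -2.046, 0.003]
force: [0.1, -0.1, -1.4]
grip_width: 69.6
```

play_rows(jaw=[50,50,50,50], translation=[[0,0,0],[0,0,0],[0,0,0],[0,0,0]], yaw=[0.08,0.08,0.08,0.017])

```text
clock: 29.4
position: [495.9, -232.0, 342.4]
tcp_rot: [2.622, 1.731, -0.001]
force: [-0.4, 0.8, -1.5]
grip_width: 69.7
```

```bash
python3 - <<'E'
from tilt import *
s=sense();print(s["tcp_rot"]);f=tilt();cv2.imwrite("pics/t9.png",f["color"])
E
```

```text
[ 2.62170176e+00  1.73091485e+00 -1.38650215e-03]
[ 495.87588058 -232.01662582  342.39485835] [-0.37123804  0.8139377  -1.47890003]
0 [352. 123. 349. 142.] 97.0
15 [349. 122. 342. 139.] 114.0
30 [347. 120. 335. 133.] 133.0
45 [345. 118. 329. 126.] 152.0
60 [344. 115. 325. 119.] 169.0
[([365.2, 110.3], 287, [350, 93, 32, 45]), ([345.6, 98.4], 10, [344, 97, 5, 3]), ([399.0, 97.0], 9, [395, 97, 9, 1]), ([339.5, 157.0], 314, [323, 144, 28, 22])]
axis deg 144.5174878925413
```

play_rows(jaw=[50,50,50,50,50], translation=[[0,0,30],[0,0,40],[0,0,40],[0,0,40],[0,0,40]], yaw=[0,0,0,0,0])

```text
clock: 29.95
position: [496.2, -232.0, 151.2]
tcp_rot: [2.618, 1.736, 0.0]
force: [1.3, -0.9, -2.1]
grip_width: 69.4
```

play_rows(jaw=[50,50,50,50,50], translation=[[0,0,25],[0,0,12],[0,0,6],[0,0,5],[0,0,5]], yaw=[0,0,0,0,0])

```text
clock: 30.45
position: [497.3, -232.1, 100.4]
tcp_rot: [2.619, 1.733, 0.002]
force: [-0.4, -0.3, -1.9]
grip_width: 69.5
```

```bash
python3 - <<'E'
from tilt import *
f=tilt();cv2.imwrite("pics/t10.png",f["color"])
E
```

```text
[ 497.28078048 -232.14636985  100.41765116] [-0.42656646 -0.32620797 -1.85381778]
0 [341. 201. 339. 216.] 97.0
15 [339. 199. 333. 212.] 117.0
30 [337. 198. 327. 207.] 139.0
45 [335. 196. 322. 201.] 159.0
60 [334. 194. 318. 195.] 177.0
[([328.7, 162.6], 213, [316, 146, 29, 33]), ([345.4, 162.7], 44, [341, 159, 8, 9]), ([351.9, 190.9], 186, [340, 173, 24, 39])]
axis deg 138.67431540993888
```

play_rows(jaw=[50,50,50,50], translation=[[0,2,4],[0,3,4],[0,4,4],[0,4,3]], yaw=[0,0,0,0])

```text
clock: 30.9
position: [508.9, -237.1, 84.4]
tcp_rot: [2.62, 1.733, 0.0]
force: [0.0, 0.4, -2.1]
grip_width: 70.0
```

play_rows(jaw=[50,50,50,50], translation=[[0,4,3],[0,3,2],[0,0,1],[0,0,0]], yaw=[0,0,0,0])

```text
clock: 31.3
position: [514.8, -239.6, 78.4]
tcp_rot: [-2.62, -1.733, 0.0]
force: [-0.5, 0.1, -1.9]
grip_width: 69.9
```

```bash
python3 - <<'E'
from tilt import *
f=tilt();cv2.imwrite("pics/t11.png",f["color"]);print(sense()["moment"])
E
```

```text
[ 514.8440997  -239.58504997   78.44867316] [-0.47216334  0.0619573  -1.92541486]
0 [334. 204. 332. 219.] 97.0
15 [332. 203. 326. 215.] 117.0
30 [330. 201. 320. 210.] 139.0
45 [328. 199. 315. 204.] 159.0
60 [327. 197. 311. 198.] 177.0
[([329.3, 160.4], 69, [323, 153, 14, 15]), ([338.8, 167.2], 62, [333, 164, 12, 8]), ([317.2, 168.3], 18, [316, 166, 5, 7]), ([349.6, 188.4], 280, [332, 171, 31, 44])]
axis deg -54.85947677788448
[ 0.03915059 -0.12147332 -0.08067536]
```

play_rows(jaw=[50,50,50], translation=[[0,2,4],[0,2,4],[0,0,0]], yaw=[0,0,0])

```text
clock: 31.65
position: [521.6, -242.3, 71.9]
tcp_rot: [2.617, 1.731, 0.005]
force: [4.0, -3.3, 9.4]
grip_width: 69.8
```

play_rows(jaw=[50,50,50], translation=[[0,2,4],[0,2,3],[0,0,0]], yaw=[0,0,0])

```text
clock: 31.95
position: [526.9, -244.6, 65.8]
tcp_rot: [2.614, 1.729, 0.008]
force: [5.8, -6.3, 13.7]
grip_width: 69.5
```

```bash
python3 - <<'E'
from tilt import *
f=tilt();t=grab_frame("top")
W=np.zeros((500,800,3),np.uint8)
W[:500,:400]=cv2.resize(f["color"][140:265,280:380],(400,500),interpolation=cv2.INTER_CUBIC)
W[:500,400:800]=cv2.resize(t["color"][215:340,310:410],(400,500),interpolation=cv2.INTER_CUBIC)
cv2.imwrite("pics/c12.png",W)
E
```

```text
[ 526.91585703 -244.64793615   65.84163066] [ 5.8402821  -6.30943887 13.68068512]
0 [329. 206. 328. 220.] 96.0
15 [327. 204. 321. 216.] 116.0
30 [325. 203. 316. 212.] 139.0
45 [324. 201. 311. 206.] 160.0
60 [323. 199. 307. 200.] 177.0
[([323.9, 163.9], 55, [316, 157, 15, 13]), ([334.0, 169.3], 62, [328, 166, 13, 8]), ([348.6, 187.0], 368, [331, 169, 32, 48])]
axis deg 122.04992759321271
```

View pics/c12.png

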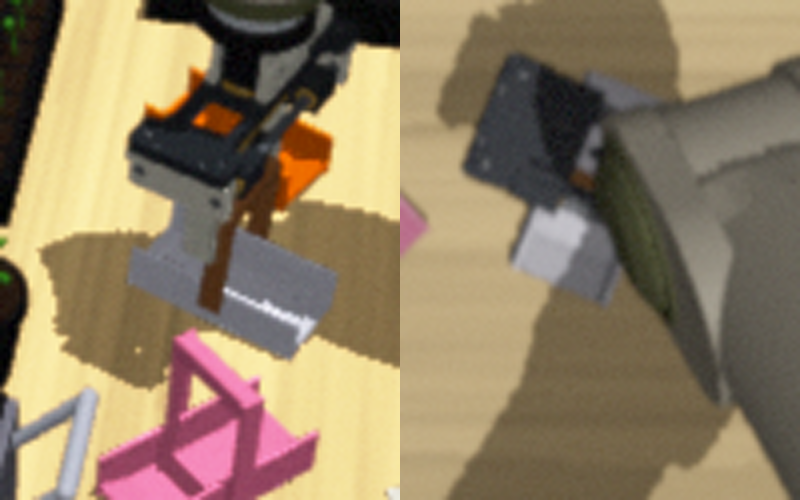

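Last view: the tray stands practically level on the bench, and the pads have slid slightly along the posts. Release it and lift straight up.

play_rows(jaw=[93,93,93,93,93], translation=[[0,0,0],[0,0,0],[0,0,0],[0,0,0],[0,0,0]], yaw=[0,0,0,0,0])

```text
clock: 32.55
position: [522.1, -242.7, 63.4]
tcp_rot: [-2.619, -1.733, 0.001]
force: [0.3, 0.1, 0.1]
grip_width: 92.8
```

play_rows(jaw=[93,93,93,93,93], translation=[[0,0,-15],[0,0,-40],[0,0,-50],[0,0,-50],[0,0,-40]], yaw=[0,0,0,0,0])

```text
clock: 33.05
position: [522.5, -242.2, 262.5]
tcp_rot: [2.618, 1.734, 0.002]
force: [1.1, 0.4, -0.1]
grip_width: 92.9
```

```bash
python3 - <<'E'
from h import *
s=sense();print(s["position"],s["tcp_rot"],s["force"],s["grip_width"],s["joints"])
for n in("top","side"):
    f=grab_frame(n); cv2.imwrite(f"pics/r1{n}.png",f["color"])
    print(n,[(np.round(q["uv"],1).tolist(),round(q["confidence"],2)) for q in pinpoint(n,"tray_bar")],[(np.round(q["uv"],1).tolist(),round(q["confidence"],2)) for q in pinpoint(n,"bulb0")])
    print(blobs(f,(40,130,230,420) if n=="top" else (160,250,420,420)), [(np.round(q["box"],1).tolist(),round(q["confidence"],2)) for q in find_in(n,"tray_bar")])
    for z in(98,):print("exp bar",proj(f,np.array([510,-237,98.])))
E
```

```text
[ 522.47650507 -242.18927253  262.5411485 ] [2.61833165e+00 1.73386518e+00 2.10887144e-03] [ 1.09998884  0.41784097 -0.14068935] 92.8781657774872 [ 0.87103396  0.46351372 -0.76365913  1.86748385  0.38640536  0.96210815
  1.10465304]
top [([361.7, 262.5], 0.82), ([291.1, 264.7], 0.69), ([259.4, 120.9], 0.55)] [([143.8, 294.4], 0.58), ([136.5, 204.7], 0.49), ([152.4, 205.9], 0.44)]
[([149.7, 206.2], 44, [146, 203, 8, 7]), ([137.5, 207.0], 44, [134, 204, 8, 7]), ([145.4, 292.4], 21, [142, 290, 7, 7])] [([265.2, 233.4, 316.8, 287.6], 0.76), ([333.3, 246.6, 378.2, 290.3], 0.58), ([231.6, 103.1, 282.7, 159.5], 0.58)]
exp bar [361.83759021 266.20835925]
side [([342.7, 153.9], 0.91), ([192.9, 238.4], 0.83), ([334.6, 233.5], 0.76), ([338.0, 188.5], 0.69)] [([352.1, 397.3], 0.62), ([248.5, 381.0], 0.51)]
[([249.7, 366.4], 81, [245, 362, 10, 10]), ([247.4, 380.1], 88, [243, 375, 10, 11]), ([352.3, 396.1], 74, [348, 390, 10, 12])] [([311.8, 176.5, 364.3, 227.9], 0.96), ([316.6, 144.6, 362.4, 191.1], 0.96), ([166.2, 229.9, 225.2, 282.8], 0.85), ([305.9, 221.6, 357.8, 277.8], 0.64), ([242.3, 375.1, 252.1, 385.5], 0.17)]
exp bar [343.00758324 189.39100306]
```

Tray released and standing; two bulbs are inside the bin. Next I locate the fallen bulb relative to the pull bar for a tight grasp.

```bash
python3 - <<'E'
from h import *
np.set_printoptions(precision=1,suppress=True)
t=grab_frame("top");s=grab_frame("side")
print("bulb",tri([ray(t,(145.4,292.4)),ray(s,(352.3,396.1))]),onz(t,(145.4,292.4),11),onz(s,(352.3,396.1),11))
print("in bin",[tri([ray(t,a),ray(s,b)]) for a,b in(((149.7,206.2),(249.7,366.4)),((137.5,207),(247.4,380.1)))])
print("tray bar",tri([ray(t,(361.7,262.5)),ray(s,(338,188.5))]))
g=cv2.cvtColor(t["color"],cv2.COLOR_BGR2GRAY); 
for u in(112,118,125,132,138): print(u,g[270:292,u].tolist())
for x in(470,475,480): print(x,proj(t,np.array([x,283,143.])))
E
```

```text
bulb [438.6 287.3   4.7] [441.  285.3  11. ] [437.2 290.4  11. ]
in bin [array([652.7, 274.6,  33.7]), array([650.7, 304.9,  33.7])]
tray bar [ 520.9 -236.4   99.6]
112 [175, 174, 172, 170, 173, 173, 168, 151, 133, 135, 144, 139, 138, 151, 162, 166, 167, 165, 166, 173, 174, 173]
118 [176, 171, 172, 171, 172, 173, 168, 149, 134, 142, 150, 152, 147, 154, 165, 167, 166, 166, 167, 170, 174, 175]
125 [173, 172, 170, 170, 171, 169, 156, 137, 135, 148, 150, 145, 146, 156, 164, 166, 168, 164, 168, 169, 173, 176]
132 [170, 170, 172, 169, 171, 165, 148, 133, 142, 152, 152, 147, 155, 162, 165, 166, 166, 167, 169, 171, 173, 173]
138 [173, 171, 171, 170, 169, 159, 140, 137, 147, 152, 149, 145, 152, 159, 162, 165, 166, 165, 168, 170, 173, 173]
470 [127.4 284.3]
475 [127.5 282. ]
480 [127.6 279.7]
```

play_rows(jaw=[93,93,93,93,93], translation=[[0,0,-10],[0,0,-10],[0,0,0],[0,0,0],[0,0,0]], yaw=[-0.117,-0.117,-0.117,-0.116,0])

```text
clock: 34.05
position: [522.1, -242.8, 277.8]
tcp_rot: [-2.145, -2.293, -0.0]
force: [0.3, 0.0, -1.0]
grip_width: 92.9
```

play_rows(jaw=[93,93,93,93,93], translation=[[45,-4.5,0],[45,-4.5,0],[45,-4.5,0],[45,-4.5,0],[45,-4.5,0]], yaw=[0,0,0,0,0])

```text
clock: 34.55
position: [484.5, -18.1, 278.4]
tcp_rot: [-2.152, -2.288, 0.0]
force: [0.1, 0.6, -0.1]
grip_width: 93.1
```

play_rows(jaw=[60,60,60,60,60], translation=[[45,-4.5,0],[45,-4.5,0],[45,-4.5,0],[45,-4.5,0],[45,-4.5,0]], yaw=[0,0,0,0,0])

```text
clock: 35.05
position: [447.4, 205.0, 278.4]
tcp_rot: [-2.152, -2.288, 0.001]
force: [1.2, -0.2, -0.9]
grip_width: 61.1
```

play_rows(jaw=[60,60,60,60,60], translation=[[45,-4.5,0],[40,-4.5,0],[0,0,0],[0,0,0],[0,0,0]], yaw=[0,0,0,0,0])

```text
clock: 35.55
position: [433.8, 286.2, 278.1]
tcp_rot: [2.15, 2.29, -0.002]
force: [0.3, -0.5, 0.1]
grip_width: 59.8
```

```bash
python3 - <<'E'
from h import *
s=sense();print(s["position"],s["tcp_rot"],s["force"],s["grip_width"])
f=grab_frame("side");print(blobs(f,(230,330,420,420)))
E
```

```text
[433.78812381 286.23613027 278.14388434] [ 2.15047803e+00  2.28966136e+00 -2.24568601e-03] [ 0.26902848 -0.4681621   0.10121978] 59.75839917233889
[([249.7, 366.4], 80, [245, 362, 10, 10]), ([247.4, 380.1], 89, [243, 375, 10, 11]), ([352.2, 396.1], 75, [348, 390, 10, 12])]
```

play_rows(jaw=[60,60,60,60,60], translation=[[0,0,40],[0,0,40],[0,0,30],[0,0,20],[0,0,20]], yaw=[0,0,0,0,0])

```text
clock: 36.1
position: [434.1, 285.6, 127.4]
tcp_rot: [2.152, 2.289, -0.002]
force: [1.2, 0.2, 0.9]
grip_width: 59.9
```

play_rows(jaw=[60,60,60,60,60], translation=[[0,0,25],[0,0,25],[0,0,20],[0,0,15],[0,0,0]], yaw=[0,0,0,0,0])

```text
clock: 36.6
position: [433.5, 285.5, 42.2]
tcp_rot: [-2.151, -2.29, 0.005]
force: [-0.4, 0.3, -0.6]
grip_width: 59.7
```

play_rows(jaw=[60,60,60,60,60], translation=[[0,0,15],[0,0,12],[0,0,7],[0,0,4],[0,0,0]], yaw=[0,0,0,0,0])

```text
clock: 37.1
position: [433.8, 287.3, 5.8]
tcp_rot: [2.149, 2.292, -0.0]
force: [-0.3, 0.5, 0.4]
grip_width: 59.9
```

```bash
python3 - <<'E'
from h import *
s=sense();print(s["position"],s["tcp_rot"],s["force"],s["grip_width"])
f=grab_frame("side");b=blobs(f,(300,350,420,420));print(b,[onz(f,q[0],11) for q in b])
E
```

```text
[433.81692293 287.26386436   5.78151898] [ 2.14857920e+00  2.29174577e+00 -9.33706347e-05] [-0.27389985  0.5427823   0.36427291] 59.934902951427674
[] []
```

Straddling the bulb with no contact. Close.

play_rows(jaw=[0,0,0,0,0], translation=[[0,0,0],[0,0,0],[0,0,0],[0,0,0],[0,0,0]], yaw=[0,0,0,0,0])

```text
clock: 37.65
position: [433.6, 287.6, 5.7]
tcp_rot: [-2.148, -2.293, -0.0]
force: [-0.0, -0.0, 0.0]
grip_width: 24.7
```

play_rows(jaw=[0,0,0,0], translation=[[0,0,0],[0,0,0],[0,0,-5],[0,0,-10]], yaw=[0,0,0,0])

```text
clock: 38.05
position: [433.2, 287.4, 20.7]
tcp_rot: [-2.147, -2.293, 0.002]
force: [0.1, -0.5, 0.2]
grip_width: 20.0
```

play_rows(jaw=[0,0,0,0,0], translation=[[0,0,-30],[0,0,-40],[0,0,-50],[0,0,-50],[0,0,-45]], yaw=[0,0,0,0,0])

```text
clock: 38.55
position: [432.8, 287.5, 238.7]
tcp_rot: [-2.146, -2.293, -0.0]
force: [1.5, -0.1, -0.6]
grip_width: 20.2
```

play_rows(jaw=[0,0,0,0,0], translation=[[-2,30,0],[-2,40,0],[-2,40,0],[-2,35,0],[-2,17,0]], yaw=[0,0,0,0,0])

```text
clock: 39.05
position: [598.4, 287.2, 236.1]
tcp_rot: [-2.15, -2.29, -0.001]
force: [0.2, -0.4, -0.3]
grip_width: 20.2
```

```bash
python3 - <<'E'
from h import *
s=sense();print(s["position"],s["force"],s["grip_width"])
f=grab_frame("side");print(blobs(f,(200,250,420,420)),proj(f,s["position"]+[5,0,6]))
E
```

```text
[598.42988206 287.19159189 236.06961643] [ 0.23165117 -0.44745095 -0.29404753] 20.202024878041016
[([249.6, 366.4], 83, [245, 362, 10, 10]), ([247.3, 380.2], 85, [243, 375, 10, 11])] [271.66063592 317.17612023]
```

play_rows(jaw=[0,0,0,0,0], translation=[[0,0,25],[0,0,30],[0,0,25],[0,0,15],[0,0,0]], yaw=[0,0,0,0,0])

```text
clock: 39.6
position: [594.7, 287.5, 139.4]
tcp_rot: [-2.146, -2.292, 0.005]
force: [-0.2, -0.5, -0.4]
grip_width: 20.1
```

play_rows(jaw=[45,45,45,45,45], translation=[[0,0,0],[0,0,0],[0,0,0],[0,0,0],[0,0,-5]], yaw=[0,0,0,0,0])

```text
clock: 40.1
position: [595.7, 287.9, 145.7]
tcp_rot: [-2.148, -2.293, 0.001]
force: [-0.1, -0.5, 0.2]
grip_width: 44.6
```

play_rows(jaw=[45,45,45,45,45], translation=[[0,0,-30],[0,0,-50],[0,0,-50],[0,0,-50],[0,0,-40]], yaw=[0,0,0,0,0])

```text
clock: 40.6
position: [595.6, 288.6, 369.5]
tcp_rot: [2.147, 2.293, 0.004]
force: [0.2, 0.4, -0.1]
grip_width: 45.0
```

play_rows(jaw=[45,45,45,45,45], translation=[[-45,-20,0],[-45,-20,0],[-45,-20,0],[-45,-20,0],[-45,-10,0]], yaw=[0,0,0,0,0])

```text
clock: 41.1
position: [519.0, 56.4, 366.2]
tcp_rot: [2.146, 2.293, -0.001]
force: [1.6, -0.9, 0.8]
grip_width: 44.6
```

```bash
python3 - <<'E'
from h import *
np.set_printoptions(precision=1,suppress=True)
s=sense();print(s["clock"],s["position"],s["force"],s["grip_width"])
G={}
for n in("top","side"):
    f=grab_frame(n); G[n]=f; cv2.imwrite(f"pics/end{n}.png",f["color"])
    print(n,blobs(f,(40,130,230,420) if n=="top" else (160,250,420,420)))
    for t in("tray_bar","bin_pull","bulb0"): print(t,[(np.round(q["uv"],1).tolist(),round(q["confidence"],2)) for q in pinpoint(n,t)])
    print([(np.round(q["box"]).tolist(),round(q["confidence"],2)) for q in find_in(n,"tray_bar")])
    # brown pixels at tray (posts)
    print(blobs(f,(320,230,390,300) if n=="top" else (305,172,375,240)))
E
```

```text
41.1 [519.   56.4 366.2] [ 1.6 -0.9  0.8] 44.57742401089227
top [([143.5, 207.4], 107, [134, 203, 21, 11])]
tray_bar [([360.2, 264.0], 0.88), ([433.7, 256.4], 0.72), ([292.1, 261.1], 0.62), ([258.7, 120.8], 0.58)]
bin_pull []
bulb0 [([134.1, 204.3], 0.52), ([149.7, 207.5], 0.52), ([141.3, 209.3], 0.44)]
[([400.0, 228.0, 448.0, 287.0], 0.93), ([334.0, 234.0, 382.0, 290.0], 0.86), ([264.0, 235.0, 314.0, 289.0], 0.76), ([232.0, 104.0, 284.0, 157.0], 0.68)]
[([363.8, 261.9], 94, [349, 255, 29, 15])]
side [([249.9, 373.5], 219, [243, 361, 16, 26])]
tray_bar [([338.3, 232.8], 0.62), ([341.8, 184.2], 0.59), ([192.8, 241.6], 0.55)]
bin_pull [([333.9, 353.5], 0.85)]
bulb0 [([252.6, 371.7], 0.46), ([247.4, 365.9], 0.37)]
[([304.0, 221.0, 362.0, 280.0], 0.88), ([311.0, 178.0, 367.0, 230.0], 0.83), ([317.0, 164.0, 360.0, 193.0], 0.75), ([167.0, 229.0, 226.0, 283.0], 0.67)]
[([318.2, 174.0], 24, [316, 172, 5, 6]), ([330.1, 180.7], 41, [324, 178, 11, 7]), ([350.5, 186.6], 145, [342, 181, 20, 18]), ([333.2, 205.8], 92, [330, 195, 8, 23])]
```

```bash
python3 - <<'E'
from h import *
print(sense()["clock"],finish_job())
E
```

```text
the job is handed in; nothing more can be done
41.6 None
```

The job is handed in at 41.6 s: the tall bin is open, all three onion sets are in it, and the empty tray stands on the bench. Only two of the three went in by tipping. The third rolled over the bin front onto the bench, so after standing the tray I picked it up with the fingers and dropped it into the open bin.

- **Bin:** I pulled it until the stop pushed back with about 27 N. The last images put it at about 0.68 rad with a few millimetres of calibration error, slightly under the 0.70 stop. It did not move after that.
- **Tray:** I gripped it by the ends of its handle, tipped it over the housing's roof edge and set it down close to where it started. While I was setting it down, its raised end touched the small bin. The images showed no change there. I then levelled the tray on the big bin's roof before setting it down.
- **Last checks:** Three bulbs show inside the bin in the top camera view, though the side view's blobs had merged. The bench spot where the third bulb lay is empty. The handle measured 99.6 mm above the bench and its near post looked vertical. The gripper was touching nothing.

The final bulb and post checks were done on image measurements rather than by eye, because I had used all 12 picture views.

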